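Feel the end float of a pasta roller's shaft and centre it

TASK

Check the end float of the pasta roller's shaft: take it by the square hub, gently push it in along its axis until you feel it press on its inner stop, then pull it out until it presses on its outer stop. Then leave the shaft halfway between the two stops, let go of it, and leave the spice jar, the salt shaker and the tin beside the machine where they are.

Things in the scene. Friction and masses are not known exactly. Their poses are not given: they have to be found in the camera images.
- pasta_roller: hand pasta roller, 196 x 116 x 108 mm (x, y, z), fixed to the worktop, rollers hidden under a closed guard. Origin: centre of its underside. Its x axis runs level along the shaft, from the drive end (-x, roughly towards the robot) to the end with a round dial. The shaft lies 70 mm above the worktop and sticks out of the -x cheek, whose face is 92 mm from the origin, through a bush 6 mm thick.
- shaft: sliding roller shaft; origin: centre of the drive hub on its outer end, 70 mm above the worktop, a block 26 x 26 mm, 44 mm long along the shaft between two collars 38 mm across, 5 mm thick; grip its upright sides from above. x axis points along the shaft into the machine. It only slides, with 2 N friction, and stays where left. At least 15 mm of bare shaft stays between hub and bush.
- front_cheek: the machine's upright end plate at the drive end, fixed, with the bush; its origin and axes are those of the pasta roller. It holds the outer stop, out of sight: rubber, giving 3 N/mm once touched. The free travel between the inner and outer stop is 15 to 25 mm and differs each time, as does its place. Press each stop with at least 4 N (half a second will do) and at most 20 N, beyond friction.
- guard: closed round guard over the rollers, fixed; its origin and axes are those of the pasta roller. In it a hidden leaf, far too light to feel (under 1 N), touches the shaft only while the shaft stands within about 2 mm of the middle of its free travel. The inner stop, also rubber of 3 N/mm, belongs to the body of the pasta roller.
- spice: spice jar standing beside the machine, 46 mm across, 106 mm high, origin at the centre of its underside; z axis up. Leave it alone.
- salt: salt shaker standing beside the machine, 44 mm across, 90 mm high, origin at the centre of its underside; z axis up. Leave it alone.
- fish_tin: low round tin standing beside the machine, 86 mm across, 40 mm high, origin at the centre of its underside; z axis up. Leave it alone.
There are look-alikes about, which are no part of the job. Leave any green look-alike of the pasta_roller alone.

How it is judged:
By the outcome, as a careful person would: the job done as asked, in the order asked, and still so for the second after the job is handed in, with the robot touching nothing.
It also fails if it takes over 42 s, if anything falls off the work surface, if the arm or the gripper's body presses on something with over 40 N, if the wrist force passes 120 N, or if a joint passes its speed limit or range.

ROBOT

A 6-joint arm with a two-finger parallel gripper is mounted at the origin on a cart in front of the work surface, level with it; the furniture and walls round the work are solid. World frame = base frame: x ahead of the robot, y to its left, z up, the work surface at z = 0. Lengths are in m, angles in rad, forces in N, time in s.
With the tool pointing down it reaches from about 0.25 to 0.775 m from the base axis. Payload 4 kg.
Tool frame: the origin (TCP) lies on the centre line of the jaws, within the pads' length; the fingertips stand 17 mm ahead of it and the grasp point (between the pads) lies 2 mm behind it; z points along the fingers, y is the line along which they close (so a half turn about z gives the same grasp; the last joint's range is limited). The gripper opens to 94 mm and grips with 3 to 60 N. Pads are 16 mm wide; open, the fingers measure 119 mm over their backs; the gripper's body (75 mm by 177 mm) begins 78 mm behind the grasp point.
Start: joints at [-1.285, 0.087, 1.371, -0, 1.684, -0.103], TCP at [0.208, -0.509, 0.223] pointing down, gripper open.
Joint ranges: [-3.1, 3.1], [-0.76, 2.03], [0.27, 2.55], [-1.08, 4.22], [0.17, 2.65], [-2.57, 2.57]. Speed limits (rad/s): [2.79, 2.79, 3.14, 3.14, 3.14, 3.14].

INTERFACE

Orientations are given as [roll, pitch, yaw] about the fixed x, y, z axes, in that order (R = Rz(yaw) Ry(pitch) Rx(roll)).
In Python, from bench import robot gives the robot as it stands.
- The arm moves only by the tool servo_tool, never from a script. Its argument "plan" is a list of rows, each a list of 7 numbers: the shift along the tool's x, y, z normalised to -1 to 1, where 1 is 0.1 m, then the turn, a rotation vector about the tool's x, y, z normalised to -1 to 1, where 1 is pi/2 rad, then the finger opening in mm, from 0 to 94. In form: [[x, y, z, ax, ay, az, gripper], ...]. A call has 1 to 12 rows; each row is the pose to reach, as a shift and turn from the pose commanded when the call began, along the tool's axes at that moment; what a row does not reach only later rows make up. A row lasts 1/12 s, in which the tool goes at most 41.7 mm and 7.16 degrees, less where a joint would pass 70% of its speed; a pose out of reach is approached as far as the arm can. A call with a number of a shift or a turn outside -1 to 1 is refused whole. A call with a gripper value outside its range is refused whole. The fingers move at their own pace and stop on an object; the grip force is fixed at half the most. Time passes only in rows, so rows that repeat a pose let the fingers close. It gives the time, the measured TCP pose, the force, the opening and the grip force at its end, in the units of the state.
- robot.get_obs(): the state, without advancing time (a new reading comes with each control period).
- robot.snapshot(name): name is "side" or "top" or "wrist"; returns the picture (420x560x3 uint8, red, green, blue); there is no depth.
- robot.camera_params(name): a dict with "camera_matrix" (3x3 intrinsics, pixels), "rvec" (rotation vector, rad) and "tvec" (3), from world to camera coordinates, as OpenCV has them; the wrist camera has in their place "tool_from_camera" (4x4, takes a point from camera to tool coordinates, whose origin is the TCP and whose axes are the flange's). Camera axes: x right, y down, z forward; pixel columns grow to the right and rows downward; lengths in m; the calibration is good to about 2 mm. A picture is of the moment at which its call begins: read the wrist's pose just before it. camera_params takes no time and is no camera call.
- robot.close_job(): hands the job in; it is judged then, once.
Trained networks look in the newest picture that a camera, given by its name, has taken for a name from the list of things; names that differ only in an ending like _2 or _b are one class to them, and where a whole thing is asked for, a point or a joint stands for the part that bears it (a point fixed in the world has none). Each returns a list of dicts, best first, with "conf" (0 to 1); they miss things now and then, are a little off and sometimes report something else, mostly with a low value. They report only what shows in the picture. A call takes as long as a camera call. They do not tell look-alikes from the thing itself.
- robot.find_in(thing, camera): "extent" ([centre column, centre row, width, height] in pixels, round what is visible of it).
The state is a dict: "time": time; "joint_positions": joint angles; "qvel": joint speeds; "joint_torque": joint torques, N m; "tool_pos": TCP position; "ee_rot": TCP orientation; "wrist_force": force on the tool from outside, world axes, zero at the start; "wrist_torque": the same for the moment, N m; "width": finger opening in m; "finger_force": force on a finger pad.
Only numpy, scipy, OpenCV 4.12 (cv2) and the standard library are available. Lean on these libraries where they do the work, as an engineer would, in place of code of your own. Each camera call takes 0.05 s, during which the arm holds its last target. There are 200 camera calls.

## Working session

There is one attempt and no reset: what is moved stays moved. The work goes in short steps, Python scripts to look and compute and a tool call to move; the robot and the scene stay as the last step left them, time stands still between calls to the robot, and variables do not carry over. Pictures are saved under pics/ and viewed, at most 10 in all, crops included, and the job is handed in when it is done.

Besides the shell and the picture viewer there is one more tool, called after "Call:" as name(argument=value, ...), one argument or row to a line, values as JSON. servo_tool: Moves the arm, as the interface text tells. Scaled input: -1 to 1 covers 0.1 m each way for a shift and pi/2 rad each way for a turn. Its arguments: {"type":"object","properties":{"plan":{"type":"array","items":{"type":"array","items":{"type":"number"}}}},"required":["plan"]}

```bash
mkdir -p pics; ls; cat > h.py <<'E'
import numpy as np, cv2
from bench import robot
def snap(c,n):
    im=robot.snapshot(c); cv2.imwrite(f'pics/{n}.png',im[:,:,::-1]); return im
def ray(c,u,v):
    p=robot.camera_params(c); K=np.array(p['camera_matrix']); R=cv2.Rodrigues(np.array(p['rvec'],float))[0]; t=np.array(p['tvec']).ravel()
    return -R.T@t, R.T@np.linalg.solve(K,[u,v,1.])
def at(c,u,v,z):
    o,d=ray(c,u,v); return o+d*(z-o[2])/d[2]
def proj(c,P):
    p=robot.camera_params(c); return cv2.projectPoints(np.array(P,float).reshape(-1,3),np.array(p['rvec'],float),np.array(p['tvec'],float),np.array(p['camera_matrix']),None)[0].reshape(-1,2)
E
python3 - <<'E'
from h import *
a=snap('top','top0');b=snap('side','side0')
cv2.imwrite('pics/both.png',cv2.resize(np.hstack([a,b])[:,:,::-1],(800,300)))
for c in('top','side'):
  print(c,ray(c,280,210))
  for t in('pasta_roller','shaft','spice','salt','fish_tin'):
    for r in robot.find_in(t,c): print(t,np.round(r['extent']),round(r['conf'],2))
o=robot.get_obs();print(o['time'],o['tool_pos'],o['ee_rot'],o['width'])
E
```

```text
pics
top (array([0.53089462, 0.09596629, 1.32121105]), array([ 0.08233141, -0.02331716, -0.99635866]))
pasta_roller [306. 198.  58.  86.] 0.86
pasta_roller [170. 194.  60.  85.] 0.68
shaft [293. 260.  10.  38.] 0.72
spice [244. 230.  23.  18.] 0.86
salt [244. 202.  13.  17.] 0.54
fish_tin [364. 220.  32.  27.] 0.8
fish_tin [308. 198.  56.  83.] 0.61
side (array([ 0.52023643, -0.74322669,  0.52091022]), array([ 0.10501721,  0.87289994, -0.47650854]))
pasta_roller [283. 172.  76.  48.] 0.74
shaft [233. 224.  48.  14.] 0.75
spice [259. 199.  18.  46.] 0.89
spice [232. 225.  50.  18.] 0.18
salt [293. 198.  15.  23.] 0.66
fish_tin [297. 292.  46.  47.] 0.96
0.6 [ 0.20849667 -0.50896886  0.22252588] [ 3.14146025e+00 -8.02850480e-06  3.88834825e-01] 0.09382982552887667
```

View pics/top0.png

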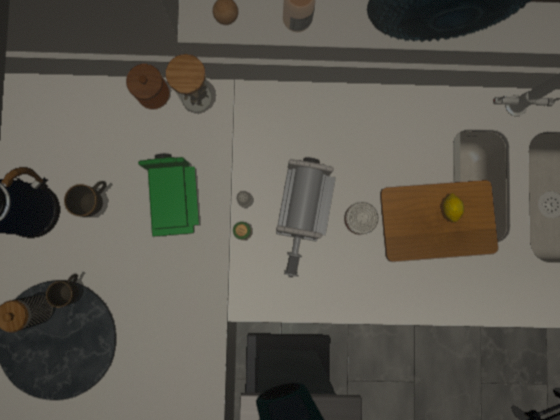

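View pics/side0.png

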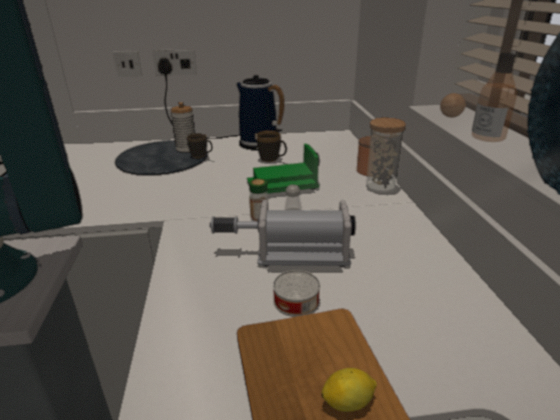

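The steel machine is at top (306,198) / side (305,235), with its dark hub at top (292,264) / side (224,225). The only thing it could be taken for is the green machine at top (170,195), which I leave alone. The jars are at top (243,230) and (245,200), and the tin at (362,218). Next is a close crop.

```bash
python3 - <<'E'
from h import *
a=cv2.imread('pics/top0.png')[145:290,225:385]; b=cv2.imread('pics/side0.png')[180:275,200:370]
a=cv2.resize(a,None,fx=3.6,fy=3.6,interpolation=cv2.INTER_CUBIC)
b=cv2.resize(b,None,fx=1.4,fy=1.4)
c=np.zeros((a.shape[0],a.shape[1]+b.shape[1],3),np.uint8);c[:,:a.shape[1]]=a;c[:b.shape[0],a.shape[1]:]=b
c=np.clip(c*1.5,0,255).astype(np.uint8)
print(c.shape)
cv2.imwrite('pics/crop.png',c[:600,:800])
print(at('top',292,264,.083),at('top',311,160,.1),at('top',298,236,.07),at('top',362,218,.04),at('top',242,230,.106),at('top',245,200,.09))
# two-view hub
o1,d1=ray('top',292,264);o2,d2=ray('side',224,225)
s=np.linalg.lstsq(np.c_[d1,-d2],o2-o1,rcond=None)[0];print(o1+s[0]*d1,o2+s[1]*d2)
E
```

```text
(522, 814, 3)
[0.4979445  0.03385211 0.083     ] [ 0.75999887 -0.00788821  0.1       ] [0.56892556 0.01933887 0.07      ] [ 0.62090571 -0.14969026  0.04      ] [0.57945962 0.160345   0.106     ] [0.65573999 0.15576697 0.09      ]
[0.49761045 0.03322238 0.07044664] [0.49295323 0.0331332  0.07057505]
```

View pics/crop.png

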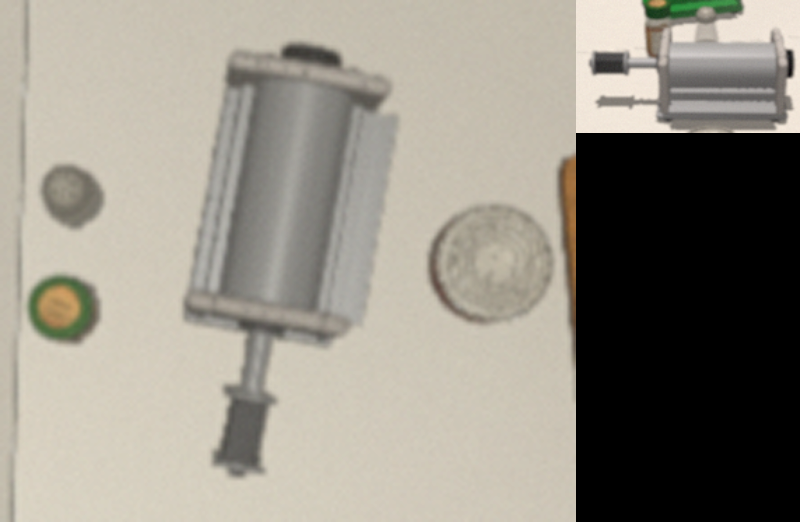

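The steel machine is confirmed, with its dark square hub between collars at crop (246,430), i.e. top (293.5,264.5). I'll head for a point above the hub.

```bash
python3 - <<'E'
from h import *
f=lambda u,v,z: at('top',225+u/3.6,145+v/3.6,z)
h=f(246,430,.083); d=f(311,52,.07); e=f(244,432,.07); print(h,d-e,np.arctan2(*(d-e)[1::-1]))
for p in((190,305,232,65),(350,325,388,95)):
  q=f(*p[2:],.1)-f(*p[:2],.1);print(np.arctan2(q[1],q[0]))
D=h[:2]-[.2085,-.509];y=.3888;print(D@[np.cos(y),np.sin(y)],D@[np.sin(y),-np.cos(y)])
E
```

```text
[0.49690733 0.03048007 0.083     ] [ 0.27198505 -0.04259381  0.        ] -0.15534179229664496
-0.15074501977187738
-0.14834781894013818
0.4713871021550641 -0.3898868227098445
```

Call:
servo_tool(
  plan=[
    [0.5, -0.42, 0, 0, 0, 0, 60],
    [1, -0.84, 0, 0, 0, 0, 60],
    [1, -0.84, 0, 0, 0, 0, 60],
    [1, -0.84, 0, 0, 0, 0, 60],
  ],
)

```text
time: 0.93
tool_pos: [0.2714, -0.3889, 0.2231]
ee_rot: [-3.141, -0.003, 0.394]
wrist_force: [-0.1, -0.3, -0.4]
width: 0.0705
finger_force: 0.0
```

Call:
servo_tool(
  plan=[
    [0.33, -0.28, 0, 0, 0, 0, 60],
    [0.66, -0.56, 0, 0, 0, 0, 60],
    [1, -0.83, 0, 0, 0, 0, 60],
  ],
)

```text
time: 1.18
tool_pos: [0.328, -0.282, 0.2226]
ee_rot: [3.141, -0.0, 0.387]
wrist_force: [0.8, 0.1, 0.4]
width: 0.06
finger_force: 0.0
```

Call:
servo_tool(
  plan=[
    [0.33, -0.28, 0, 0, 0, 0, 60],
    [0.66, -0.56, 0, 0, 0, 0, 60],
    [1, -0.83, 0, 0, 0, 0, 60],
  ],
)

```text
time: 1.43
tool_pos: [0.387, -0.1712, 0.2229]
ee_rot: [3.14, -0.001, 0.388]
wrist_force: [0.7, -0.2, 0.3]
width: 0.06
finger_force: 0.0
```

Call:
servo_tool(
  plan=[
    [0.33, -0.28, 0, 0, 0, 0, 60],
    [0.66, -0.56, 0, 0, 0, 0, 60],
    [1, -0.83, 0, 0, 0, 0, 60],
  ],
)

```text
time: 1.68
tool_pos: [0.4458, -0.0606, 0.223]
ee_rot: [3.14, -0.001, 0.389]
wrist_force: [-0.6, -0.5, 0.0]
width: 0.06
finger_force: 0.0
```

Call:
servo_tool(
  plan=[
    [0.33, -0.28, -0.1, 0, 0, 0.07, 60],
    [0.66, -0.56, -0.1, 0, 0, 0.14, 60],
    [0.7, -0.57, -0.1, 0, 0, 0.21, 60],
    [0.7, -0.57, -0.1, 0, 0, 0.28, 60],
    [0.7, -0.57, -0.1, 0, 0, 0.344, 60],
    [0.7, -0.57, -0.1, 0, 0, 0.344, 60],
    [0.7, -0.57, -0.1, 0, 0, 0.344, 60],
  ],
)

```text
time: 2.27
tool_pos: [0.4885, 0.0169, 0.2325]
ee_rot: [3.141, -0.0, -0.149]
wrist_force: [-0.1, -0.3, -0.6]
width: 0.0601
finger_force: 0.0
```

```bash
python3 - <<'E'
from h import *
o=robot.get_obs();print(o['time'],o['tool_pos'],o['ee_rot'],o['wrist_force'],o['width'])
a=snap('wrist','w0');print(robot.find_in('shaft','wrist'))
print(robot.camera_params('wrist'))
E
```

```text
2.2667 [0.48850016 0.01689091 0.23246085] [ 3.14134312e+00 -1.45309776e-04 -1.48915630e-01] [-0.13184127 -0.32899119 -0.62831185] 0.06013185426042985
[{'extent': [273.8, 173.0, 37.5, 100.4], 'conf': 0.77}, {'extent': [284.6, 65.1, 117.0, 128.2], 'conf': 0.21}]
{'camera_matrix': array([[301.06845201,   0.        , 287.76733952],
       [  0.        , 301.06845201, 206.57518642],
       [  0.        ,   0.        ,   1.        ]]), 'tool_from_camera': array([[ 7.39653672e-04, -9.65337012e-01, -2.61005567e-01,
         7.60616895e-02],
       [ 9.99998832e-01,  1.06313225e-03, -1.09816854e-03,
         1.13837946e-03],
       [ 1.33758617e-03, -2.61004450e-01,  9.65336671e-01,
        -1.62919089e-01],
       [ 0.00000000e+00,  0.00000000e+00,  0.00000000e+00,
         1.00000000e+00]])}
```

View pics/w0.png

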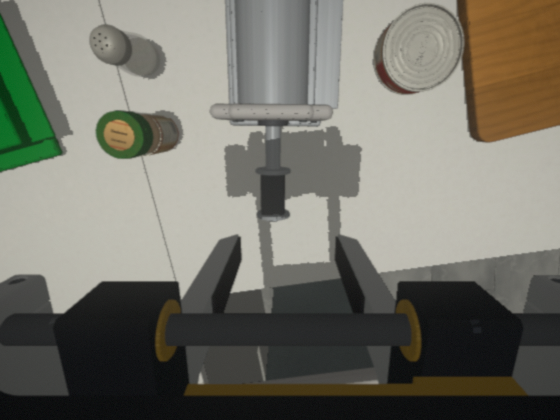

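The wrist view shows the shaft vertical in the image, so the yaw is right. The dark hub block spans rows 174–213 at column 272, and the bush is at row 122.

```bash
cat >> h.py <<'E'
def wt(u,v,z):
    "wrist pixel -> tool coords and world, on world plane z"
    o=robot.get_obs(); p=robot.camera_params('wrist'); T=p['tool_from_camera']
    from scipy.spatial.transform import Rotation as Ro
    R=Ro.from_euler('xyz',o['ee_rot']).as_matrix(); t=o['tool_pos']
    d=T[:3,:3]@np.linalg.solve(p['camera_matrix'],[u,v,1.]); c=T[:3,3]
    s=(z-t[2]-(R@c)[2])/(R@d)[2]; q=c+s*d
    return np.round(q,4),np.round(t+R@q,4)
E
python3 - <<'E'
from h import *
a=cv2.imread('pics/w0.png').astype(int).sum(2)
print(a[160:225,272]); print(a[195,250:300])
for q in((272,176,.083),(272,211,.083),(272.5,194,.083),(272.5,140,.076)): print(q,*wt(*q))
E
```

```text
[251 253 252 250 253 254 250 251 248 233 224 239 249 248 238 194 159 144
 143 141 141 145 147 139 147 144 148 144 141 144 147 147 146 146 146 145
 141 147 150 148 151 148 149 149 147 146 147 152 148 147 150 147 153 151
 173 212 279 380 422 420 386 390 512 553 549]
[550 532 453 365 335 330 329 329 328 314 265 190 157 151 148 148 152 148
 151 149 146 144 145 147 147 149 148 144 148 146 143 148 144 150 199 280
 319 325 326 327 338 356 350 331 327 328 328 339 369 386]
(272, 176, 0.083) [ 0.0247 -0.0157  0.1495] [0.5152 0.0285 0.083 ]
(272, 211, 0.083) [-0.0134 -0.0162  0.1495] [0.4776 0.0347 0.083 ]
(272.5, 194, 0.083) [ 0.0054 -0.0155  0.1495] [0.496  0.0311 0.083 ]
(272.5, 140, 0.076) [ 0.0612 -0.0151  0.1565] [0.5512 0.0224 0.076 ]
```

Call:
servo_tool(
  plan=[
    [0.05, -0.153, 0.35, 0, 0, 0, 60],
    [0.05, -0.153, 0.7, 0, 0, 0, 60],
    [0.05, -0.153, 1, 0, 0, 0, 60],
    [0.05, -0.153, 1, 0, 0, 0, 60],
  ],
)

```text
time: 2.7
tool_pos: [0.4909, 0.0314, 0.1254]
ee_rot: [3.14, 0.014, -0.151]
wrist_force: [-1.6, 0.6, -1.8]
width: 0.0598
finger_force: 0.0
```

```bash
python3 - <<'E'
from h import *
o=robot.get_obs();print(o['time'],o['tool_pos'],o['ee_rot'],o['wrist_force'],o['width'])
a=snap('wrist','w1')
E
```

```text
2.7 [0.49085067 0.03136004 0.12537163] [ 3.14006491  0.01368197 -0.1507049 ] [-1.55222018  0.57488353 -1.79783016] 0.05975007390327535
```

View pics/w1.png

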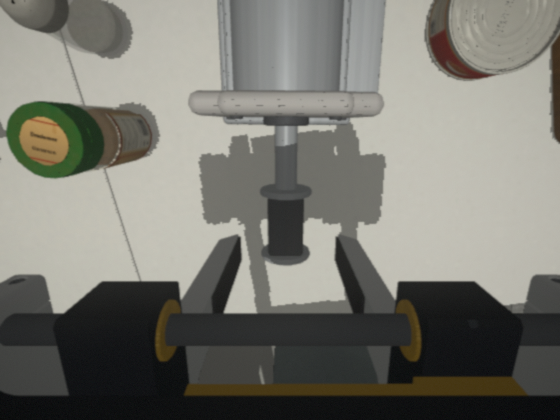

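The hub is centred between the fingers at column 285.5, and the block spans rows 197–252.

```bash
python3 - <<'E'
from h import *
a=cv2.imread('pics/w1.png').astype(int).sum(2)
print(a[185:262,286]); print(a[225,260:312])
for q in((285.5,197,.083),(285.5,250,.083)): print(q,*wt(*q))
E
```

```text
[250 249 252 247 246 223 212 216 227 243 250 249 249 248 226 181 140 129
 133 130 135 134 136 132 136 134 134 133 136 138 133 133 139 139 136 131
 134 136 136 136 138 137 139 139 137 141 138 141 139 137 142 140 140 141
 141 142 140 142 143 145 141 141 143 145 146 143 143 143 144 142 162 205
 220 224 234 252 255]
[498 557 567 567 564 563 534 424 261 157 135 137 139 140 135 137 132 143
 136 141 141 135 136 142 134 137 138 142 138 138 137 133 132 139 143 139
 140 137 139 139 139 142 229 402 521 562 570 569 569 569 566 566]
(285.5, 197, 0.083) [ 0.0267 -0.0007  0.0458] [0.519  0.0279 0.083 ]
(285.5, 250, 0.083) [-0.0141 -0.0008  0.0461] [0.4786 0.0341 0.083 ]
```

Call:
servo_tool(
  plan=[
    [0, 0, 0, 0, 0, 0, 60],
    [0, 0, 0, 0, 0, 0, 60],
  ],
)

```text
time: 2.92
tool_pos: [0.4973, 0.0311, 0.1353]
ee_rot: [-3.141, -0.005, -0.152]
wrist_force: [-0.4, -0.2, 0.2]
width: 0.0597
finger_force: 0.0
```

Call:
servo_tool(
  plan=[
    [0.0, 0, 0.2, 0, 0, 0, 60],
    [0.0, 0, 0.4, 0, 0, 0, 60],
    [0.0, 0, 0.55, 0, 0, 0, 60],
    [0.0, 0, 0.62, 0, 0, 0, 60],
    [0.0, 0, 0.62, 0, 0, 0, 60],
    [0.0, 0, 0.62, 0, 0, 0, 60],
  ],
)

```text
time: 3.42
tool_pos: [0.4967, 0.0313, 0.0722]
ee_rot: [-3.141, -0.003, -0.152]
wrist_force: [0.1, 1.1, 0.5]
width: 0.0602
finger_force: 0.0
```

Call:
servo_tool(
  plan=[
    [0, 0, 0, 0, 0, 0, 45],
    [0, 0, 0, 0, 0, 0, 32],
    [0, 0, 0, 0, 0, 0, 20],
    [0, 0, 0, 0, 0, 0, 20],
    [0, 0, 0, 0, 0, 0, 20],
    [0, 0, 0, 0, 0, 0, 20],
  ],
)

```text
time: 3.92
tool_pos: [0.4959, 0.0324, 0.0707]
ee_rot: [-3.139, -0.001, -0.152]
wrist_force: [1.1, 3.5, 1.5]
width: 0.0257
finger_force: 30.0
```

```bash
cat > s.py <<'E'
from h import *
o=robot.get_obs();a=np.array([np.cos(-.152),np.sin(-.152),0]);p=o['tool_pos'];F=o['wrist_force']
print(o['time'],'x',p@a*1000,'y',np.cross(a,p)[2]*1000,'z',p[2],'Fax',F@a,'F',F,'yaw',o['ee_rot'],o['width'],o['finger_force'],o['wrist_torque'])
E
python3 s.py
```

```text
3.9167 x 485.24623909956256 y 107.10338207025151 z 0.07073775284508664 Fax 0.5505907842586685 F [1.08800153 3.46640052 1.45370044] yaw [-3.13931441e+00 -5.86388969e-04 -1.51745034e-01] 0.025717214031276324 29.997699558734894 [ 0.56000949 -0.0566941  -0.13268794]
```

Call:
servo_tool(
  plan=[
    [0.01, 0, 0, 0, 0, 0, 20],
    [0.02, 0, 0, 0, 0, 0, 20],
    [0.03, 0, 0, 0, 0, 0, 20],
    [0.04, 0, 0, 0, 0, 0, 20],
    [0.04, 0, 0, 0, 0, 0, 20],
  ],
)

```text
time: 4.33
tool_pos: [0.4999, 0.0317, 0.0708]
ee_rot: [-3.14, -0.0, -0.151]
wrist_force: [-0.9, 4.8, 3.4]
width: 0.0257
finger_force: 30.0
```

```bash
python3 s.py
```

```text
4.3333 x 489.31184520129744 y 107.05246031473011 z 0.070787873411765 Fax -1.5651726540614734 F [-0.85509762  4.75469626  3.39639204] yaw [-3.13978153e+00 -3.18087520e-04 -1.51470945e-01] 0.025739827607004866 30.00006079673767 [ 0.87981084  0.14696877 -0.15407958]
```

Call:
servo_tool(
  plan=[
    [0.01, 0, 0, 0, 0, 0, 20],
    [0.02, 0, 0, 0, 0, 0, 20],
    [0.03, 0, 0, 0, 0, 0, 20],
    [0.04, 0, 0, 0, 0, 0, 20],
    [0.04, 0, 0, 0, 0, 0, 20],
  ],
)

```text
time: 4.75
tool_pos: [0.5039, 0.0311, 0.0708]
ee_rot: [-3.14, -0.0, -0.151]
wrist_force: [-0.6, 6.4, 2.7]
width: 0.0257
finger_force: 30.0
```

```bash
python3 s.py
```

```text
4.75 x 493.33338539549453 y 107.03702137386861 z 0.07077780798327445 Fax -1.61161896420991 F [-0.64819682  6.41213424  2.72320555] yaw [-3.13982979e+00 -3.07133276e-04 -1.51431965e-01] 0.02569579536817483 29.999942779541016 [ 0.91239748  0.12986273 -0.1863493 ]
```

Call:
servo_tool(
  plan=[
    [0.01, 0, 0, 0, 0, 0, 20],
    [0.02, -0.005, 0, 0, 0, 0, 20],
    [0.03, -0.005, 0, 0, 0, 0, 20],
    [0.04, -0.005, 0, 0, 0, 0, 20],
    [0.04, -0.005, 0, 0, 0, 0, 20],
  ],
)

```text
time: 5.17
tool_pos: [0.5063, 0.0307, 0.0707]
ee_rot: [-3.141, 0.003, -0.152]
wrist_force: [-6.0, 5.1, 5.8]
width: 0.0261
finger_force: 30.0
```

```bash
python3 s.py
```

```text
5.1667 x 495.84874048722145 y 107.01550822204644 z 0.07074244718390266 Fax -6.653597603538009 F [-5.95724966  5.05254966  5.78123197] yaw [-3.1409611   0.00326991 -0.15152984] 0.02605209040802072 30.002897679805756 [ 0.87773301  0.7465526  -0.19179485]
```

Call:
servo_tool(
  plan=[
    [0.015, 0, 0, 0, 0, 0, 20],
    [0.03, 0, 0, 0, 0, 0, 20],
    [0.03, 0, 0, 0, 0, 0, 20],
    [0.03, 0, 0, 0, 0, 0, 20],
    [0.03, 0, 0, 0, 0, 0, 20],
    [0.03, 0, 0, 0, 0, 0, 20],
    [0.03, 0, 0, 0, 0, 0, 20],
    [0.03, 0, 0, 0, 0, 0, 20],
    [0.03, 0, 0, 0, 0, 0, 20],
  ],
)

```text
time: 5.92
tool_pos: [0.5079, 0.0305, 0.0707]
ee_rot: [-3.141, 0.006, -0.151]
wrist_force: [-8.7, 5.3, 9.0]
width: 0.0257
finger_force: 30.0
```

```bash
python3 s.py
```

```text
5.9167 x 497.4472156736342 y 107.01193923325148 z 0.07067626333732581 Fax -9.37416254475658 F [-8.66466875  5.34553037  8.99593027] yaw [-3.14119233  0.00626529 -0.15135226] 0.02570333980095227 29.999783635139465 [ 0.89680256  1.40986506 -0.15362265]
```

Call:
servo_tool(
  plan=[
    [-0.02, 0, 0, 0, 0, 0, 20],
    [-0.04, 0, 0, 0, 0, 0, 20],
    [-0.06, 0, 0, 0, 0, 0, 20],
    [-0.08, 0, 0, 0, 0, 0, 20],
    [-0.1, 0, 0, 0, 0, 0, 20],
    [-0.12, 0, 0, 0, 0, 0, 20],
    [-0.14, 0, 0, 0, 0, 0, 20],
    [-0.16, 0, 0, 0, 0, 0, 20],
    [-0.18, 0, 0, 0, 0, 0, 20],
    [-0.2, 0, 0, 0, 0, 0, 20],
    [-0.2, 0, 0, 0, 0, 0, 20],
  ],
)

```text
time: 6.83
tool_pos: [0.4915, 0.0331, 0.0707]
ee_rot: [-3.14, -0.002, -0.152]
wrist_force: [1.0, 5.3, 1.6]
width: 0.0262
finger_force: 30.0
```

```bash
python3 s.py
```

```text
6.8333 x 480.8018660353337 y 107.1010093197012 z 0.07070582536292433 Fax 0.15206275372420383 F [0.960872   5.26849144 1.63275045] yaw [-3.14048488e+00 -2.08626651e-03 -1.51614664e-01] 0.02622407568491172 29.999597668647766 [ 0.90648264 -0.0789588  -0.14501464]
```

Call:
servo_tool(
  plan=[
    [-0.01, 0, 0, 0, 0, 0, 20],
    [-0.02, 0, 0, 0, 0, 0, 20],
    [-0.03, 0, 0, 0, 0, 0, 20],
    [-0.04, 0, 0, 0, 0, 0, 20],
    [-0.04, 0, 0, 0, 0, 0, 20],
  ],
)

```text
time: 7.25
tool_pos: [0.4878, 0.0336, 0.0707]
ee_rot: [-3.14, -0.002, -0.152]
wrist_force: [1.8, 4.5, 1.5]
width: 0.0259
finger_force: 30.0
```

```bash
python3 s.py
```

```text
7.25 x 477.0445128959107 y 107.11561544458193 z 0.07074110580337391 Fax 1.0913186627924785 F [1.79331917 4.49970115 1.53262205] yaw [-3.14045429e+00 -2.46656922e-03 -1.51600932e-01] 0.025876184406818444 29.9994894862175 [ 0.90062105 -0.11642927 -0.16184477]
```

Call:
servo_tool(
  plan=[
    [-0.01, 0, 0, 0, 0, 0, 20],
    [-0.02, 0, 0, 0, 0, 0, 20],
    [-0.03, 0, 0, 0, 0, 0, 20],
    [-0.04, 0, 0, 0, 0, 0, 20],
    [-0.04, 0, 0, 0, 0, 0, 20],
  ],
)

```text
time: 7.67
tool_pos: [0.4853, 0.0341, 0.0708]
ee_rot: [-3.14, -0.006, -0.152]
wrist_force: [6.0, 3.7, -2.0]
width: 0.0259
finger_force: 30.0
```

```bash
python3 s.py
```

```text
7.6667 x 474.5469399671032 y 107.14112172029792 z 0.07075507707791001 Fax 5.3283995297789275 F [ 5.95919443  3.71221702 -1.97061324] yaw [-3.14020651 -0.00614667 -0.15176766] 0.0258923360841936 30.00110149383545 [ 0.84321177 -0.85531187 -0.1682188 ]
```

Call:
servo_tool(
  plan=[
    [-0.015, 0, 0, 0, 0, 0, 20],
    [-0.035, 0, 0, 0, 0, 0, 20],
    [-0.035, 0, 0, 0, 0, 0, 20],
    [-0.035, 0, 0, 0, 0, 0, 20],
    [-0.035, 0, 0, 0, 0, 0, 20],
    [-0.035, 0, 0, 0, 0, 0, 20],
    [-0.035, 0, 0, 0, 0, 0, 20],
    [-0.035, 0, 0, 0, 0, 0, 20],
    [-0.035, 0, 0, 0, 0, 0, 20],
  ],
)

```text
time: 8.42
tool_pos: [0.4833, 0.0344, 0.0708]
ee_rot: [-3.14, -0.009, -0.152]
wrist_force: [10.3, 4.4, -4.9]
width: 0.0256
finger_force: 30.0
```

```bash
python3 s.py
```

```text
8.4167 x 472.5578625522318 y 107.15722348243403 z 0.07080351219052398 Fax 9.477199072098623 F [10.25480688  4.3547241  -4.88052507] yaw [-3.13999647 -0.00949977 -0.15196563] 0.025606346813408516 30.003238320350647 [ 0.74397433 -1.54891347 -0.10390278]
```

Call:
servo_tool(
  plan=[
    [0.02, 0, 0, 0, 0, 0, 20],
    [0.04, 0, 0, 0, 0, 0, 20],
    [0.06, 0, 0, 0, 0, 0, 20],
    [0.08, 0, 0, 0, 0, 0, 20],
    [0.1, 0, 0, 0, 0, 0, 20],
    [0.12, 0, 0, 0, 0, 0, 20],
    [0.14, 0, 0, 0, 0, 0, 20],
    [0.155, 0, 0, 0, 0, 0, 20],
    [0.165, 0, 0, 0, 0, 0, 20],
    [0.165, 0, 0, 0, 0, 0, 20],
    [0.165, 0, 0, 0, 0, 0, 20],
  ],
)

```text
time: 9.33
tool_pos: [0.4962, 0.0323, 0.0708]
ee_rot: [-3.141, -0.001, -0.152]
wrist_force: [-0.3, 5.8, 2.7]
width: 0.0257
finger_force: 30.0
```

```bash
python3 s.py
```

```text
9.3333 x 485.56468185384745 y 107.05181031612351 z 0.07075309580787402 Fax -1.1688423794814449 F [-0.28766706  5.84149436  2.72472103] yaw [-3.14066228e+00 -1.24693505e-03 -1.51632773e-01] 0.02569462708164972 30.004482865333557 [ 0.86961585 -0.18763158 -0.16415915]
```

Call:
servo_tool(
  plan=[
    [-0.012, -0.01, 0, 0, 0, 0, 20],
    [-0.012, -0.02, 0, 0, 0, 0, 20],
    [-0.012, -0.02, 0, 0, 0, 0, 20],
    [-0.012, -0.02, 0, 0, 0, 0, 20],
    [-0.012, -0.02, 0, 0, 0, 0, 20],
  ],
)

```text
time: 9.75
tool_pos: [0.4952, 0.0326, 0.0707]
ee_rot: [3.139, -0.001, -0.152]
wrist_force: [1.0, -5.0, 2.0]
width: 0.0256
finger_force: 30.0
```

```bash
python3 s.py
```

```text
9.75 x 484.548545431446 y 107.19104069909444 z 0.0707354633368861 Fax 1.7894450663002401 F [ 1.04970395 -4.96544008  1.95848344] yaw [ 3.13887920e+00 -1.40897549e-03 -1.52073697e-01] 0.025582477451556125 30.000264644622803 [-0.60374743 -0.50373829 -0.14644303]
```

Call:
servo_tool(
  plan=[
    [0.005, 0.01, 0, 0, 0, 0, 20],
    [0.005, 0.01, 0, 0, 0, 0, 20],
    [0.005, 0.01, 0, 0, 0, 0, 20],
    [0.005, 0.01, 0, 0, 0, 0, 20],
  ],
)

```text
time: 10.08
tool_pos: [0.4952, 0.0326, 0.0707]
ee_rot: [3.141, -0.0, -0.152]
wrist_force: [0.3, -4.1, 4.3]
width: 0.0259
finger_force: 30.0
```

```bash
python3 s.py
```

```text
10.0833 x 484.54204969341845 y 107.15757852426857 z 0.070713338613333 Fax 0.8752830311171211 F [ 0.26213883 -4.06937939  4.26476142] yaw [ 3.14052588e+00 -4.22808349e-04 -1.51607469e-01] 0.025872149490514584 30.00260978937149 [-0.55208116 -0.37356548 -0.19577797]
```

Call:
servo_tool(
  plan=[
    [0, 0, 0, 0, 0, 0, 28],
    [0, 0, 0, 0, 0, 0, 36],
    [0, 0, 0, 0, 0, 0, 48],
    [0, 0, 0, 0, 0, 0, 60],
    [0, 0, 0, 0, 0, 0, 60],
    [0, 0, 0, 0, 0, 0, 60],
  ],
)

```text
time: 10.58
tool_pos: [0.4947, 0.0333, 0.0701]
ee_rot: [-3.141, 0.001, -0.151]
wrist_force: [0.9, -0.3, -0.4]
width: 0.0575
finger_force: 0.0
```

Call:
servo_tool(
  plan=[
    [0, 0, -0.2, 0, 0, 0, 60],
    [0, 0, -0.4, 0, 0, 0, 60],
    [0, 0, -0.62, 0, 0, 0, 60],
    [0, 0, -0.62, 0, 0, 0, 60],
    [0, 0, -0.62, 0, 0, 0, 60],
    [0, 0, -0.62, 0, 0, 0, 60],
    [0, 0, -0.62, 0, 0, 0, 60],
    [0, 0, -0.62, 0, 0, 0, 60],
  ],
)

```text
time: 11.25
tool_pos: [0.4941, 0.0331, 0.1308]
ee_rot: [3.141, 0.003, -0.152]
wrist_force: [-0.1, 0.2, 0.7]
width: 0.06
finger_force: 0.0
```

```bash
python3 s.py; python3 - <<'E'
from h import *
im=snap('wrist','w2');a=im.astype(int).sum(2)
print(a[185:265,286])
snap('side','side1')
for r in ('spice','salt','fish_tin'): print(r,[np.round(q['extent']) for q in robot.find_in(r,'side')])
E
```

```text
11.25 x 483.4023113337302 y 107.50752564982996 z 0.13077328720932868 Fax -0.1264149611454849 F [-0.09996636  0.18228793  0.69515782] yaw [ 3.14122071e+00  3.08562286e-03 -1.51575492e-01] 0.06004887061506745 0.0 [ 0.06383769  0.08413756 -0.006122  ]
[247 247 246 249 249 251 249 250 239 221 211 213 224 240 247 247 248 238
 206 155 135 133 131 137 132 131 136 137 139 132 138 136 134 134 134 139
 136 135 140 141 138 141 137 139 138 138 142 136 140 135 142 143 141 140
 135 141 143 144 142 141 141 144 142 144 143 139 144 143 144 146 144 143
 161 204 220 224 233 251 256 254]
spice [array([261., 199.,  17.,  45.])]
salt [array([294., 196.,  16.,  24.])]
fish_tin [array([297., 292.,  49.,  48.]), array([307., 227.,  78.,  38.])]
```

View pics/w2.png

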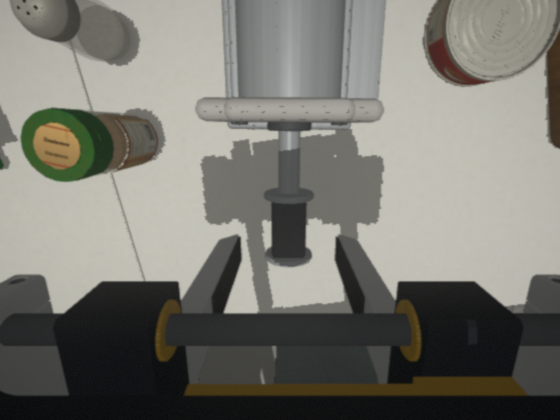

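The shaft is free, with the collar-to-bush gap in the image as expected for mid travel (70 px, rows 126 to 196). Jars and tin are unmoved and nothing touches the robot, so I'm handing in.

```bash
python3 -c "
from bench import robot
print(robot.close_job())"
```

```text
the job is handed in; nothing more can be done
None
```

The job is handed in: I pressed the shaft on its inner stop and then its outer stop, about 8 N each beyond friction, found about 20 mm of free travel, and let go of it about 0.5 mm from the middle; the spice jar, salt shaker and tin were not moved.

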